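# Load a jar mill and snap its lid shut

## Task

Load the jar mill: pick up the small porcelain jar from its wooden cradle and lay it, without dropping it, along the middle of the two rollers. Then bring the mill's lid down and press it fully home so that the catches at both front corners have snapped, pressing firmly but without leaning on it (the lid cracks at 60 N). Leave everything else on the bench where it is.

Things in the scene. Friction and masses are not known exactly. Their poses are not given: they have to be found in the camera images.
- mill: Bench jar mill, mustard steel, fixed: open-topped roller box 172 mm (x) by 250 mm (y), rim 132 mm above the bench, and a motor box as high joined to it at y 125 to 205 mm. Origin: on the bench under the roller box's centre; x to the back (away from the robot at yaw 0), y along the rollers to the motor box, z up. The inside is free from x -80 to +80 mm and y -119 to +119 mm.
- mill_bed (a point): Where the small jar's centre lies when it rests on both rollers at mid-length: over the mill's origin, 92.7 mm above the bench; axes as the mill's. The jar's long axis is then along y, either way round. The rollers run along y at x = -27 and +27 mm, axes 58 mm above the bench, rubber tyres of radius 14 mm.
- jar_mid (a point): The small porcelain mill jar, lying on the cradle's two rails: centre of its body, a white cylinder 60 mm in diameter and 100 mm long, with a narrower steel cap on one end (52 mm across, 20 mm longer there). Its x axis is the long axis and points to the cap. On the cradle its centre is 45 mm above the bench. 0.35 to 0.6 kg.
- cradle: Wooden cradle, fixed: base 130 mm (x) by 100 mm (y), 10 mm thick, with two rounded rails along its x at y = +25 and -25 mm, tops 24 mm above the bench. Origin: underside centre.
- lid_hinge (a point): Middle of the lid's hinge axis, at the back rim of the mill: 85 mm behind the mill's centre, 140 mm above the bench. Fixed to the mill, axes as the mill's; the hinge axis is y.
- lid (a joint): Mean angle of the lid, rad: 0 shut, 1.57 upright, stop at 1.85; starts open. Off-white plastic plate, 197 mm from hinge axis to front edge, 250 mm wide, 8 mm thick, the axis in its mid-plane; open, its outer face looks to the back. Friction hinge: it stays where it is left and swings with 2 to 5 N at the front edge. At about 0.06 (front edge some 12 mm high) two tongues under its front corners (28 mm deep) meet the catches.
- lid_left (a point): Spot on the lid's top face over the left catch (mill +y side): 180 mm from the hinge axis, 100 mm from the lid's middle, 4 mm above its mid-plane; x points to the hinge, z out of the lid. The catches are screwed on in slots, each at its own unknown height: snapped home against its stop this spot is 139 to 148 mm above the bench, standing on the catch 150 to 160 mm.
- lid_right (a point): The same over the right catch (mill -y side). The lid plate twists (up to about 20 mm between its front corners): one corner can be home while the other stands on its catch. Pressed over one corner, its catch snaps at about 12 to 23 N and the lid then meets a rubber stop that gives slightly; both at once, pressed mid-edge, take up to twice that. The lid cracks above 60 N.
- trim_tool: Bystander: wooden-handled loop trimming tool, 145 mm long, lying in front of the mill.
- spatula: Bystander: wooden spatula lying at the robot's right.
- glaze_a: Bystander: small glaze pot, 56 mm across, 62 mm high, near the cradle.
- glaze_b: Bystander: small glaze pot of the same size, behind, between mill and cradle.
- bowl: Bystander: terracotta bowl, 100 mm across, 45 mm high, at the robot's left.
- clay_ring: Bystander: fired clay ring, 84 mm across, 30 mm high, at the robot's left.
- big_jar: Bystander: larger mill jar standing upright, 90 mm across, 130 mm high, left of the mill; not to be loaded.
Mind the look-alikes: they are no part of the job. What is shaped like the part that bears jar_mid but purple or red is not meant.

How it is judged (in metres and radians):
On the way, in this order (a step that is already met when the one before it is completed fails the run):
1. the small jar lies along the rollers, let go, with the lid still open (x of jar_mid in the frame of mill between -0.006 and 0.006 m and y of jar_mid in the frame of mill between -0.03 and 0.03 m and z of jar_mid in the frame of mill between 0.0885 and 0.097 m and angle between the x axis of jar_mid and the y axis of mill, either way round below 0.07 rad and contact force between the fingers and jar below 0.05 N and value of joint lid above 0.5 rad), for 0.2 s.
2. both catches of the lid have snapped, with the jar inside (x of jar_mid in the frame of mill between -0.006 and 0.006 m and y of jar_mid in the frame of mill between -0.03 and 0.03 m and z of jar_mid in the frame of mill between 0.0885 and 0.097 m and angle between the x axis of jar_mid and the y axis of mill, either way round below 0.07 rad and z of each of lid_left, lid_right in the frame of mill below 0.148 m), for 0.2 s.
At the end, for the whole second after the job is handed in: The small jar rests on both rollers (centre within 6 mm of the centre line, 30 mm of mid-length, 88.5 to 97 mm high, axis within 0.07 rad). Both catches have snapped: lid_left and lid_right less than 148 mm above the bench. All released and at rest (all of step 2 and linear speed of jar below 0.02 m/s and contact force between the arm and anything else below 0.5 N); the robot touches nothing.
It fails at once if the lid is pressed with more than 60 N (contact force between any of the fingers, the arm and lid above 60 N).
It fails at once if the jar is dropped (it falls free by more than about 12 mm) (contact force between the fingers and jar below 0.05 N and linear speed of jar above 0.5 m/s).
It fails at once if something else on the bench is moved by more than 30 mm (distance of any of trim_tool, spatula, glaze_a, glaze_b, bowl, clay_ring, big_jar from where it was at the start of the episode above 0.03 m).
It also fails if it takes over 72 s, if anything falls off the work surface, if the arm or the gripper's body presses on something with over 40 N, if the wrist force passes 120 N, or if a joint passes its speed limit or range.

## Robot

A 6-joint arm with a two-finger parallel gripper is mounted at the origin on the work surface. World frame = base frame: x ahead of the robot, y to its left, z up, the work surface at z = 0. Lengths are in mm, angles in rad, forces in N, time in s.
With the tool pointing down it reaches from about 350 to 875 mm from the base axis. Payload 4.2 kg.
Tool frame: the origin (TCP) lies at the very end of the fingers, on their centre line; the grasp point (between the pads) lies 19 mm behind it; z points along the fingers, y is the line along which they close (so a half turn about z gives the same grasp; the last joint's range is limited). The gripper opens to 85 mm and grips with 20 to 120 N. Pads are 22 mm wide; open, the fingers measure 114 mm over their backs; the gripper's body (76 mm by 85 mm) begins 54 mm behind the grasp point. The pads swing forward as they close: fully open they stand 13 mm farther back than shut.
Start: joints at [-1.049, 0.385, 0.008, 0, -1.194, -0.259], TCP at [162.383, -603.516, 231.312] pointing down, gripper open.
Joint ranges: [-3.14, 3.14], [-1.21, 2.06], [-1.07, 1.41], [-3.16, 2.05], [-2.99, -0.16], [-3.1, 3.1]. Speed limits (rad/s): [2.79, 2.79, 3.14, 3.14, 3.14, 3.14].

## Interface

Orientations are given as a unit quaternion [x, y, z, w].
In Python, from bench import arm gives the robot as it stands. The module is installed in compiled form; this text tells all that it offers.
- The arm moves only by the tool drive_tool, never from a script. Its argument "targets" is a list of rows, each a list of 5 numbers: the closure, from -1 (fully open) to 1 (shut), then the shift along the tool's x, y, z in mm, then the turn about the tool's z in degrees. In form: [[grip, tx, ty, tz, roll], ...]. A call has 1 to 12 rows; each row is the pose to reach, as a shift and turn from the pose commanded when the call began, along the tool's axes at that moment; what a row does not reach only later rows make up. A row lasts 1/10 s, in which the tool goes at most 50 mm and 8.59 degrees, less where a joint would pass 70% of its speed; a pose out of reach is approached as far as the arm can. A call with a gripper value outside its range is refused whole. The fingers move at their own pace and stop on an object; the grip force is fixed at half the most. Time passes only in rows, so rows that repeat a pose let the fingers close. It gives the time, the measured TCP pose, the force, the opening and the grip force at its end, in the units of the state.
- arm.read_state(): the state, without advancing time (a new reading comes with each control period).
- arm.get_image(name): name is "scene" or "top" or "wrist"; returns the picture (400x640x3 uint8, blue, green, red); there is no depth.
- arm.camera_params(name): a dict with "fov_y" (degrees; the focal length in pixels is half the picture's height over the tangent of half this angle, whatever the lens; pixels are square), "cx", "cy" (the principal point, pixels), "rvec" (rotation vector, rad) and "tvec" (3), from world to camera coordinates, as OpenCV has them; the wrist camera has in their place "tool_from_camera" (4x4, takes a point from camera to tool coordinates, whose origin is the TCP and whose axes are the flange's). Camera axes: x right, y down, z forward; pixel columns grow to the right and rows downward; lengths in mm; the calibration is good to about 2 mm. A picture is of the moment at which its call begins: read the wrist's pose just before it. camera_params takes no time and is no camera call.
- arm.job_done(): hands the job in; it is judged then, once.
The state is a dict: "clock": time; "joints": joint angles; "joint_vel": joint speeds; "joint_efforts": joint torques, N m; "position": TCP position; "ee_rot": TCP orientation; "contact_force": force on the tool from outside, world axes, zero at the start; "wrist_torque": the same for the moment, N m; "gripper_width": finger opening in mm; "grasp_force": force on a finger pad.
Only numpy, scipy, OpenCV 4.12 (cv2) and the standard library are available. Lean on these libraries where they do the work, as an engineer would, in place of code of your own. Each camera call takes 0.05 s, during which the arm holds its last target. There are 200 camera calls.

## Working session

There is one attempt and no reset: what is moved stays moved. The work goes in short steps, Python scripts to look and compute and a tool call to move; the robot and the scene stay as the last step left them, time stands still between calls to the robot, and variables do not carry over. Pictures are saved under pics/ and viewed, at most 10 in all, crops included, and the job is handed in when it is done.

Besides the shell and the picture viewer there is one more tool, called after "Emit:" as name([rows], argument=value, ...), one row to a line, values as JSON. drive_tool: Moves the arm, as the interface text tells. Its arguments: {"type":"object","properties":{"targets":{"type":"array","items":{"type":"array","items":{"type":"number"}}}},"required":["targets"]}

```bash
mkdir -p pics
cat > h.py <<'E'
import numpy as np, cv2
from bench import arm
from scipy.spatial.transform import Rotation as R
def cam(n):
    p=arm.camera_params(n); f=200/np.tan(np.radians(p['fov_y'])/2)
    if n=='wrist':
        s=arm.read_state(); T=np.eye(4); T[:3,:3]=R.from_quat(s['ee_rot']).as_matrix(); T[:3,3]=s['position']
        M=T@np.array(p['tool_from_camera']); return f,p['cx'],p['cy'],M[:3,:3],M[:3,3]
    Rm=cv2.Rodrigues(np.array(p['rvec'],float))[0]; t=np.array(p['tvec'],float).ravel()
    return f,p['cx'],p['cy'],Rm.T,-Rm.T@t
def onz(c,uv,z):
    f,cx,cy,Rm,o=c; d=Rm@np.array([(uv[0]-cx)/f,(uv[1]-cy)/f,1.]); return o+d*(z-o[2])/d[2]
def proj(c,P):
    f,cx,cy,Rm,o=c; q=Rm.T@(np.array(P,float)-o); return np.array([cx+f*q[0]/q[2],cy+f*q[1]/q[2]])
E
python3 - <<'E'
from h import *
for n in ['scene','top','wrist']:
    c=cam(n); print(n,c); cv2.imwrite(f'pics/{n}0.png',arm.get_image(n)); print(arm.camera_params(n).keys())
s=arm.read_state(); print(s)
E
```

```text
scene (np.float64(408.3670073270604), 321.3362593689515, 206.0489895192581, array([[ 0.52698075,  0.53368861, -0.66141345],
       [ 0.84973298, -0.34520402,  0.39848217],
       [-0.01565718, -0.77201726, -0.63540869]]), array([1470.32884351, -623.86544893, 1000.44224493]))
dict_keys(['fov_y', 'cx', 'cy', 'rvec', 'tvec'])
top (np.float64(473.08622382712554), 323.7948203216734, 197.97302848892258, array([[ 0.02831866, -0.9973137 ,  0.06755317],
       [-0.99955549, -0.02888282, -0.00738917],
       [ 0.00932045, -0.06731389, -0.99768831]]), array([ 438.8928803 ,  -45.28714555, 1581.18243699]))
dict_keys(['fov_y', 'cx', 'cy', 'rvec', 'tvec'])
wrist (np.float64(310.67232695403504), 323.6830992953641, 201.8215779994754, array([[-0.25996369,  0.91907999,  0.29616018],
       [ 0.96561596,  0.24674626,  0.08186631],
       [ 0.00216527,  0.30725926, -0.95162338]]), array([  86.58819921, -623.30936349,  372.06473885]))
dict_keys(['fov_y', 'cx', 'cy', 'tool_from_camera'])
{'clock': 0.15, 'joints': array([-1.04938746e+00,  3.85348940e-01,  6.98191347e-03, -3.51205448e-04,
       -1.19397694e+00, -2.58569085e-01]), 'joint_vel': array([ 3.82613396e-05, -2.12313358e-03,  3.15553708e-03,  9.23550349e-04,
        5.05751142e-05,  1.91176958e-03]), 'joint_efforts': array([-5.08065896e-04, -3.92678475e+01,  1.88581073e+01,  4.18860018e+00,
       -3.41008104e-03,  3.00967486e-06]), 'position': array([ 162.28306676, -603.1319182 ,  230.50820091]), 'ee_rot': array([-1.30977695e-01,  9.91385000e-01,  7.77774053e-04, -1.43213886e-04]), 'contact_force': array([-0.61162837,  0.52486316,  0.11056398]), 'wrist_torque': array([0.00011557, 0.06740535, 0.02560026]), 'grasp_force': 0.0, 'gripper_width': 85.29695378707187}
```

View pics/top0.png

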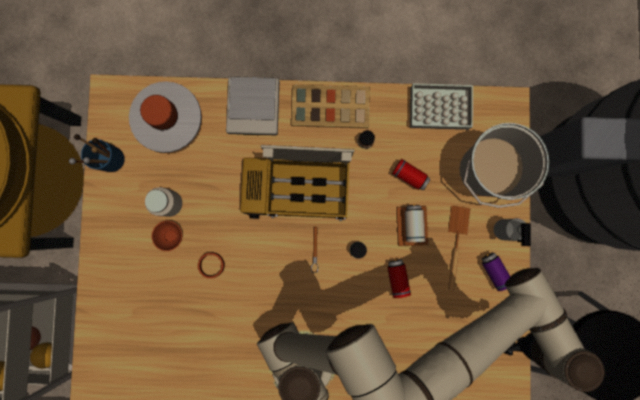

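View pics/scene0.png

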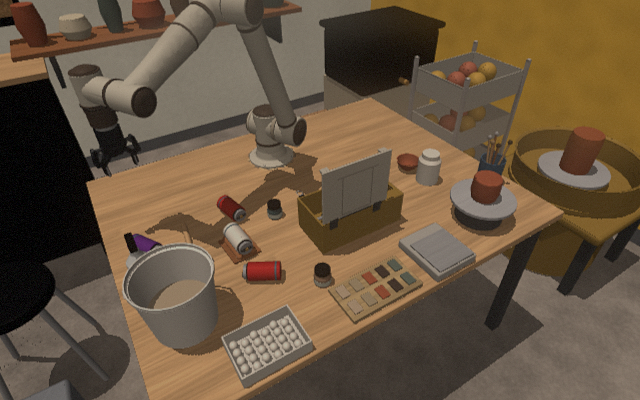

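The top view shows the white jar on its cradle at about (414,223), long axis roughly along image v. The mill's roller box is at (310,190) with the motor box at its left end (255,187), and the lid is open at the back (307,154). The red and purple jars are the decoys. I'll zoom in next.

Run:
```python
from h import *
im=cv2.imread('pics/top0.png')
a=cv2.resize(im[140:260,230:440],None,fx=3.8,fy=3.8,interpolation=cv2.INTER_CUBIC)
cv2.imwrite('pics/crop0.png',a)
hsv=cv2.cvtColor(im,cv2.COLOR_BGR2HSV)
for u,v in [(255,185),(345,190),(310,217),(414,223),(412,243),(404,240),(330,160)]: print(u,v,hsv[v,u])
```

```text
255 185 [ 19 180  68]
345 190 [ 19 197  57]
310 217 [ 18 143 125]
414 223 [ 32  22 160]
412 243 [ 12 171 119]
404 240 [ 13 200  60]
330 160 [25 77 40]
```

View pics/crop0.png

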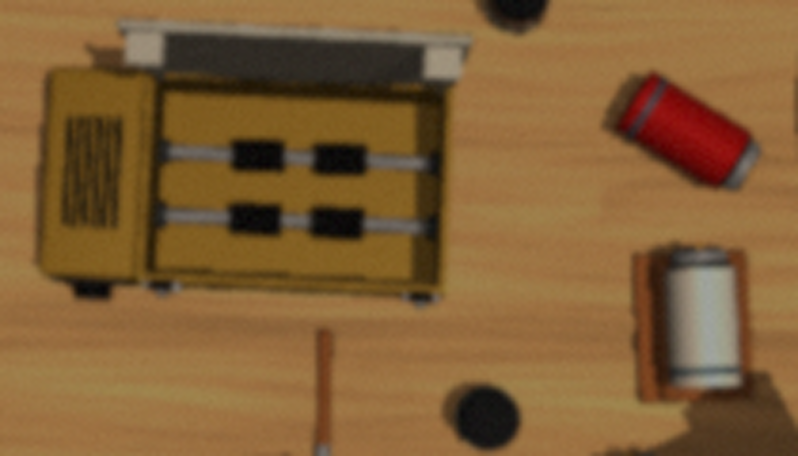

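The enlarged crop shows the mill's rim corners at crop pixels (48,70), (42,276), (440,298) and (446,82). Its rollers run slightly tilted, the back one from (165,152) to (430,162). The jar is centred near (705,326), with the steel cap at its far end (+x).

Run:
```python
from h import *
c=cam('top')
P=lambda u,v,z: onz(c,(230+(u-1.4)/3.8,140+(v-1.4)/3.8),z)
k={n:P(*q) for n,q in dict(ml_b=(48,70,132),ml_f=(42,276,132),mr_f=(440,298,132),mr_b=(447,84,132),
 r1a=(165,152,62),r1b=(430,162,62),r2a=(165,216,62),r2b=(425,227,62),
 t1=(257,155,72),t2=(340,159,72),t3=(255,218,72),t4=(336,222,72),
 jtop=(692,264,45),jbot=(706,388,45),capTop=(697,247,45),jc=(705,326,70)).items()}
for n,q in k.items(): print(n,q.round(1))
d=k['r1a']-k['r1b']; e=k['r2a']-k['r2b']; f=k['ml_f']-k['mr_f']
for q in (d,e,f): print('yaw of mill y',np.degrees(np.arctan2(-q[0],q[1])))
print('tyres mean',np.mean([k['t%d'%i] for i in (1,2,3,4)],0), np.linalg.norm(k['t1']-k['t3']))
im=cv2.imread('pics/top0.png'); h=cv2.cvtColor(im,cv2.COLOR_BGR2HSV)
m=((h[...,1]<70)&(h[...,2]>85)).astype(np.uint8); m[:200]=0;m[250:]=0;m[:,:400]=0;m[:,430:]=0
ys,xs=np.nonzero(m); r=cv2.minAreaRect(np.c_[xs,ys].astype(np.float32)); print(r)
for z in (45,60): print(onz(c,r[0],z))
```

```text
ml_b [653.  198.7 132. ]
ml_f [485.9 196.9 132. ]
mr_f [ 477.3 -124.   132. ]
mr_b [ 651.2 -125.3  132. ]
r1a [596.3 108.7  62. ]
r1b [ 594.3 -116.4   62. ]
r2a [541.9 106.7  62. ]
r2b [ 538.9 -113.6   62. ]
t1 [595.   30.1  72. ]
t2 [593.6 -39.9  72. ]
t3 [541.7  30.1  72. ]
t4 [540.3 -38.1  72. ]
jtop [ 514.9 -343.9   45. ]
jbot [ 409.4 -357.5   45. ]
capTop [ 529.6 -347.9   45. ]
jc [ 461.8 -350.8   70. ]
yaw of mill y -0.49352377674034387
yaw of mill y -0.7697186728078429
yaw of mill y -1.5249681995926476
tyres mean [567.63989909  -4.47126296  72.        ] 53.265513469575374
((414.68145751953125, 223.72125244140625), (35.58766555786133, 16.696269989013672), 86.18592071533203)
[ 467.65318608 -354.18005956   45.        ]
[ 467.37235707 -351.16388544   60.        ]
```

Emit:
drive_tool([
  [-1,-356,165,70,10],
  [-1,-356,165,70,10],
  [-1,-356,165,70,10],
  [-1,-356,165,70,10],
  [-1,-356,165,70,10],
  [-1,-356,165,70,10],
  [-1,-356,165,70,10],
  [-1,-356,165,70,10],
  [-1,-356,165,70,10],
  [-1,-356,165,70,10],
  [-1,-356,165,70,10],
])

```text
clock: 1.25
position: [462.8, -352.0, 161.2]
ee_rot: [-0.044, 0.999, 0.0, -0.0]
contact_force: [-0.5, 0.3, -0.2]
gripper_width: 85.7
grasp_force: 0.0
```

Run:
```python
from h import *
s=arm.read_state(); print(s['clock'],s['position'],s['ee_rot'],s['joints'])
c=cam('wrist'); im=arm.get_image('wrist'); cv2.imwrite('pics/w1.png',im); np.save('c1.npy',np.array(list(c[:3])+list(c[3].ravel())+list(c[4])))
print(proj(c,(463,-351,45)), c[4])
```

```text
1.25 [ 462.79359445 -351.97905665  161.24468346] [-4.38846747e-02  9.99036579e-01  6.29415467e-05 -2.13893329e-04] [-3.71770007e-01  3.70360765e-01 -2.01458682e-01  6.84501730e-05
 -9.99419072e-01 -1.11126580e+00]
[324.18740418 196.80614578] [ 384.71191939 -358.40621324  303.01280496]
```

View pics/w1.png

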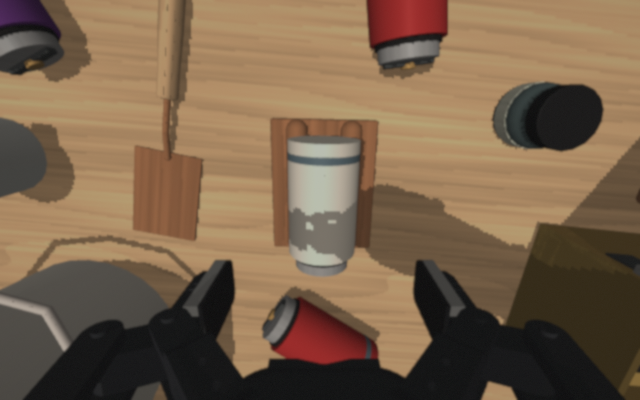

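The wrist view shows the jar centred at about u=323: base end at v≈138, cap/body shoulder at v≈260, cap tip at v≈272. Its axis is nearly vertical in the image.

Run:
```python
from h import *
a=np.load('c1.npy'); c=(a[0],a[1],a[2],a[3:12].reshape(3,3),a[12:])
for n,uv,z in [('base mid',(324,140),45),('base mid low',(324,138),15),('base widest',(324,148),45),('cap tip',(321.5,273),71),('cap tip',(321.5,273),45),('shoulder',(322,262),75),('edgeL1',(288.5,160),45),('edgeR1',(360,160),45),('edgeL2',(290,250),50),('edgeR2',(355,250),50)]:
    print(n,onz(c,uv,z).round(1))
im=cv2.imread('pics/w1.png');h=cv2.cvtColor(im,cv2.COLOR_BGR2HSV)
for v in range(135,280,8): print(v,[ (i,) + tuple(h[v,i]) for i in ()], np.nonzero((h[v,270:380,1]<75))[0][[0,-1]]+270 if (h[v,270:380,1]<75).any() else None)
```

```text
base mid [ 414.5 -355.5   45. ]
base mid low [ 416.2 -355.3   15. ]
base widest [ 421.  -354.9   45. ]
cap tip [ 522.5 -348.    71. ]
cap tip [ 538.  -346.9   45. ]
shoulder [ 509.9 -348.7   75. ]
edgeL1 [ 433.6 -383.6   45. ]
edgeR1 [ 428.3 -324.    45. ]
edgeL2 [ 514.1 -377.4   50. ]
edgeR2 [ 508.9 -319.1   50. ]
135 [] None
143 [] [288 360]
151 [] [287 360]
159 [] [288 359]
167 [] [288 359]
175 [] [288 358]
183 [] [288 358]
191 [] [288 357]
199 [] [288 357]
207 [] [289 356]
215 [] [289 356]
223 [] [289 355]
231 [] [289 355]
239 [] [289 354]
247 [] [289 353]
255 [] [291 352]
263 [] [296 346]
271 [] [301 342]
279 [] None
```

Emit:
drive_tool([
  [-1,0,0,40,1],
  [-1,0,0,80,1],
  [-1,0,0,115,1],
  [-1,0,0,130,1],
  [-1,0,0,130,1],
  [1,0,0,130,1],
  [1,0,0,130,1],
  [1,0,0,130,1],
  [1,0,0,130,1],
  [1,0,0,130,1],
  [1,0,0,130,1],
])

```text
clock: 2.4
position: [464.5, -352.9, 33.6]
ee_rot: [-0.036, 0.999, -0.001, 0.002]
contact_force: [-1.5, -2.8, 6.5]
gripper_width: 58.7
grasp_force: 64.4
```

Emit:
drive_tool([
  [1,0,0,-10,0],
  [1,0,0,-30,0],
  [1,0,0,-60,0],
  [1,0,0,-100,0],
  [1,0,0,-140,0],
  [1,0,0,-170,0],
  [1,0,0,-170,0],
  [1,0,0,-170,0],
])

```text
clock: 3.2
position: [462.2, -350.4, 200.0]
ee_rot: [-0.035, 0.999, 0.001, -0.001]
contact_force: [-1.0, 0.6, -6.2]
gripper_width: 58.0
grasp_force: 66.1
```

Run:
```python
from h import *
s=arm.read_state(); print(s['clock'],s['position'],s['contact_force'],s['gripper_width'],R.from_quat(s['ee_rot']).as_matrix().round(3))
M=R.from_quat(s['ee_rot']).as_matrix()
t=np.array([567,-60,210]); print(M.T@(t-s['position']))
```

```text
3.2 [ 462.21024873 -350.42519809  200.00997349] [-0.97184253  0.61242104 -6.19909095] 57.99748741133114 [[-0.998 -0.07  -0.001]
 [-0.07   0.998  0.003]
 [ 0.001  0.003 -1.   ]]
[-124.83003527  282.41497865   -9.31291656]
```

Emit:
drive_tool([
  [1,-12,24,-10,-8],
  [1,-24,48,-10,-16],
  [1,-36,72,-10,-24],
  [1,-49,97,-10,-32],
  [1,-61,121,-10,-40],
  [1,-73,145,-10,-48],
  [1,-86,170,-10,-56],
  [1,-98,194,-10,-64],
  [1,-110,218,-10,-72],
  [1,-122,236,-10,-80],
  [1,-122,242,-10,-85],
  [1,-122,242,-10,-85],
])

```text
clock: 4.4
position: [566.0, -100.3, 207.6]
ee_rot: [-0.702, 0.713, 0.003, -0.002]
contact_force: [-0.7, -0.2, -4.7]
gripper_width: 58.3
grasp_force: 66.1
```

Run:
```python
from h import *
s=arm.read_state(); print(s['clock'],s['position'],s['joints'],np.degrees(np.arctan2(*R.from_quat(s['ee_rot']).as_matrix()[[1,0],0])))
c=cam('wrist'); im=arm.get_image('wrist'); cv2.imwrite('pics/w2.png',im); np.save('c2.npy',np.array(list(c[:3])+list(c[3].ravel())+list(c[4])))
```

```text
4.4 [ 566.03871117 -100.2993285   207.60067656] [ 0.10542094  0.32163052 -0.14823132 -0.0018593  -1.10827792 -0.12010071] -90.88913733215473
```

View pics/w2.png

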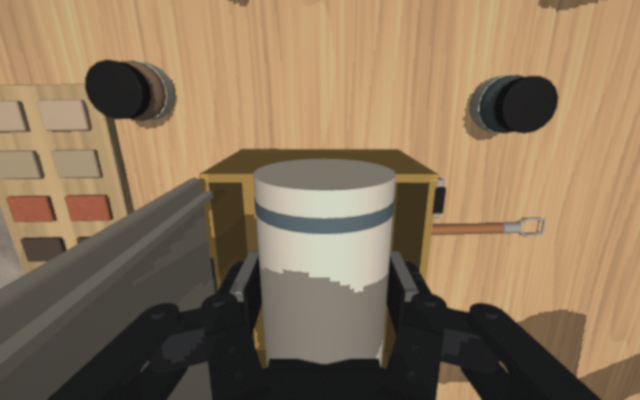

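The wrist view shows the mill's near end: rim outer corners at about (205,177) and (438,179), and the wall's foot at (243,150) to (400,150). The jar is held straight in the fingers.

Run:
```python
from h import *
a=np.load('c2.npy'); c=(a[0],a[1],a[2],a[3:12].reshape(3,3),a[12:])
im=cv2.imread('pics/w2.png');h=cv2.cvtColor(im,cv2.COLOR_BGR2HSV).astype(int)
# right outer edge of the mustard rim per row; near top edges
g=im.astype(int)
for v in (185,200,215,250,265): print(v,'R',[(u,tuple(h[v,u])) for u in range(424,444,2)])
for v in (178,182,186): print(v,'L',[(u,tuple(h[v,u])) for u in range(200,218,2)])
for u in (225,420): print(u,[(v,tuple(h[v,u])) for v in range(166,190,2)])
for n,uv in dict(L=(205,176),R=(437,177.5)).items(): print(n,onz(c,uv,132))
for n,uv in dict(FL=(243,150),FR=(400,150)).items(): print(n,onz(c,uv,0))
```

```text
185 R [(424, (np.int64(20), np.int64(130), np.int64(61))), (426, (np.int64(20), np.int64(125), np.int64(61))), (428, (np.int64(19), np.int64(137), np.int64(95))), (430, (np.int64(19), np.int64(139), np.int64(152))), (432, (np.int64(19), np.int64(140), np.int64(160))), (434, (np.int64(19), np.int64(140), np.int64(160))), (436, (np.int64(19), np.int64(117), np.int64(157))), (438, (np.int64(19), np.int64(36), np.int64(148))), (440, (np.int64(20), np.int64(16), np.int64(147))), (442, (np.int64(16), np.int64(26), np.int64(148)))]
200 R [(424, (np.int64(18), np.int64(127), np.int64(62))), (426, (np.int64(20), np.int64(135), np.int64(81))), (428, (np.int64(19), np.int64(141), np.int64(143))), (430, (np.int64(19), np.int64(140), np.int64(160))), (432, (np.int64(19), np.int64(140), np.int64(148))), (434, (np.int64(18), np.int64(120), np.int64(81))), (436, (np.int64(15), np.int64(26), np.int64(39))), (438, (np.int64(10), np.int64(21), np.int64(36))), (440, (np.int64(20), np.int64(21), np.int64(36))), (442, (np.int64(15), np.int64(37), np.int64(41)))]
215 R [(424, (np.int64(20), np.int64(135), 
[... 3757 characters left out ...]
int64(19), np.int64(133), np.int64(86))), (172, (np.int64(20), np.int64(135), np.int64(89))), (174, (np.int64(19), np.int64(139), np.int64(136))), (176, (np.int64(19), np.int64(139), np.int64(160))), (178, (np.int64(19), np.int64(139), np.int64(160))), (180, (np.int64(19), np.int64(140), np.int64(159))), (182, (np.int64(20), np.int64(139), np.int64(121))), (184, (np.int64(19), np.int64(131), np.int64(66))), (186, (np.int64(20), np.int64(130), np.int64(61))), (188, (np.int64(19), np.int64(128), np.int64(60)))]
L [ 650.09133701 -129.22441302  132.        ]
R [ 483.90759327 -125.27379698  132.        ]
FL [ 654.57055711 -128.01992007    0.        ]
FR [ 478.55616489 -125.13313547    0.        ]
```

Run:
```python
from h import *
a=np.load('c2.npy'); c=(a[0],a[1],a[2],a[3:12].reshape(3,3),a[12:])
Q=np.array([onz(c,p,132) for p in [(437,185),(433,215),(429,250),(427.3,265)]]);print(Q.round(1))
print('R edge yaw',np.degrees(np.arctan((Q[-1]-Q[0])[0]/(Q[-1]-Q[0])[1])))
A,B=onz(c,(225,173.5),132),onz(c,(420,173.5),132); print(A,B,np.degrees(np.arctan2((A-B)[1],(A-B)[0])))
print(onz(c,(204.5,175),132),onz(c,(438.3,175),132))
# jar: base end centre midline in tool frame
print([onz(c,p,207.6+19) for p in [(324.5,185),(324.5,255)]])
```

```text
[[ 483.4 -119.7  132. ]
 [ 484.1  -96.5  132. ]
 [ 484.5  -67.5  132. ]
 [ 484.7  -54.4  132. ]]
R edge yaw 1.1352742198063797
[ 635.65287998 -130.80041891  132.        ] [ 496.40646113 -128.42590156  132.        ] -0.9769489129418752
[ 650.34969738 -129.95882997  132.        ] [ 483.15194874 -127.1005361   132.        ]
[array([ 565.58794592, -146.2834379 ,  226.6       ]), array([ 566.04325292, -114.48894437,  226.6       ])]
```

Emit:
drive_tool([
  [1,-40,0,0,0],
  [1,-80,-1,0,0],
  [1,-97,-1,20,0],
  [1,-97,-1,50,0],
  [1,-97,-1,80,0],
  [1,-97,-1,100,0],
  [1,-97,-1,112,0],
  [1,-97,-1,119,0],
  [1,-97,-1,119,0],
  [1,-97,-1,119,0],
])

```text
clock: 5.45
position: [571.2, -4.8, 93.2]
ee_rot: [-0.701, 0.713, -0.001, 0.001]
contact_force: [-0.3, 0.1, -5.4]
gripper_width: 58.1
grasp_force: 66.0
```

Run:
```python
from h import *
s=arm.read_state(); print(s['position'],s['joint_vel'])
c=cam('top'); im=arm.get_image('top'); cv2.imwrite('pics/t2.png',cv2.resize(im[140:230,230:370],None,fx=5,fy=5,interpolation=cv2.INTER_CUBIC))
s=arm.read_state(); print(s['position'],s['contact_force'])
```

```text
[571.23193006  -4.82492024  93.17453511] [ 0.0037338  -0.01275228  0.00957258  0.00218689 -0.00090478  0.00117524]
[571.38146013  -4.69763898  93.46355568] [-0.00771142 -0.75968072 -5.41428949]
```

Emit:
drive_tool([
  [1,0,0,3,0],
  [1,0,0,3,0],
])

```text
clock: 5.7
position: [570.5, -4.7, 89.6]
ee_rot: [-0.701, 0.713, -0.0, 0.0]
contact_force: [-0.0, 0.0, -5.2]
gripper_width: 58.2
grasp_force: 66.0
```

Emit:
drive_tool([
  [1,0,2,2,0],
  [1,0,2,4,0],
  [1,0,2,5,0],
  [1,0,2,5,0],
  [1,0,2,5,0],
])

```text
clock: 6.2
position: [568.5, -4.7, 84.3]
ee_rot: [-0.701, 0.713, -0.0, -0.0]
contact_force: [-0.1, 0.5, -5.7]
gripper_width: 58.1
grasp_force: 66.0
```

Emit:
drive_tool([
  [1,0,0,1,0],
  [1,0,0,2,0],
  [1,0,0,2,0],
  [1,0,0,2,0],
])

```text
clock: 6.6
position: [569.1, -4.6, 82.7]
ee_rot: [-0.701, 0.713, -0.0, 0.001]
contact_force: [1.6, -0.7, -3.7]
gripper_width: 58.4
grasp_force: 66.4
```

Emit:
drive_tool([
  [1,0,0,1,0],
  [1,0,0,2,0],
  [1,0,0,2,0],
  [1,0,0,2,0],
])

```text
clock: 7.0
position: [570.2, -4.5, 81.7]
ee_rot: [-0.702, 0.713, -0.001, 0.002]
contact_force: [2.7, -1.2, 4.8]
gripper_width: 57.7
grasp_force: 67.2
```

Emit:
drive_tool([
  [0.2,0,0,0,0],
  [0,0,0,0,0],
  [-0.3,0,0,0,0],
  [-0.6,0,0,0,0],
  [-0.8,0,0,0,0],
  [-0.8,0,0,0,0],
  [-0.8,0,0,0,0],
])

```text
clock: 7.7
position: [567.9, -4.7, 79.8]
ee_rot: [-0.701, 0.713, 0.0, -0.001]
contact_force: [0.5, -1.1, 0.6]
gripper_width: 77.3
grasp_force: 0.0
```

Emit:
drive_tool([
  [-0.8,0,0,-20,0],
  [-0.8,0,0,-60,0],
  [-0.8,0,0,-110,0],
  [-0.8,0,0,-160,0],
  [-0.8,0,0,-200,0],
  [-0.8,0,0,-200,0],
  [-0.8,0,0,-200,0],
])

```text
clock: 8.4
position: [568.4, -4.5, 281.0]
ee_rot: [-0.701, 0.713, -0.0, 0.001]
contact_force: [0.8, 0.4, -1.3]
gripper_width: 76.6
grasp_force: 0.0
```

Run:
```python
from h import *
s=arm.read_state(); print(s['clock'],s['position'],s['joints'])
c=cam('wrist'); im=arm.get_image('wrist'); np.save('c3.npy',np.array(list(c[:3])+list(c[3].ravel())+list(c[4])))
cs=cam('scene'); sc=arm.get_image('scene')
o=np.zeros((400,800,3),np.uint8); o[:,:480]=cv2.resize(im,(480,300)).repeat(1,0)[:300] if 0 else cv2.copyMakeBorder(cv2.resize(im,(480,300)),0,100,0,0,cv2.BORDER_CONSTANT)
o[:,480:]=cv2.resize(sc[120:270,280:430][:, :120],(320,400)); cv2.imwrite('pics/m3.png',o); cv2.imwrite('pics/w3.png',im); cv2.imwrite('pics/s3.png',sc)
```

```text
8.4 [568.35312316  -4.45496749 281.0164103 ] [ 2.76790897e-01  2.56237019e-01 -5.26651931e-02 -7.07867524e-04
 -1.26010634e+00 -2.93201530e-01]
```

View pics/m3.png

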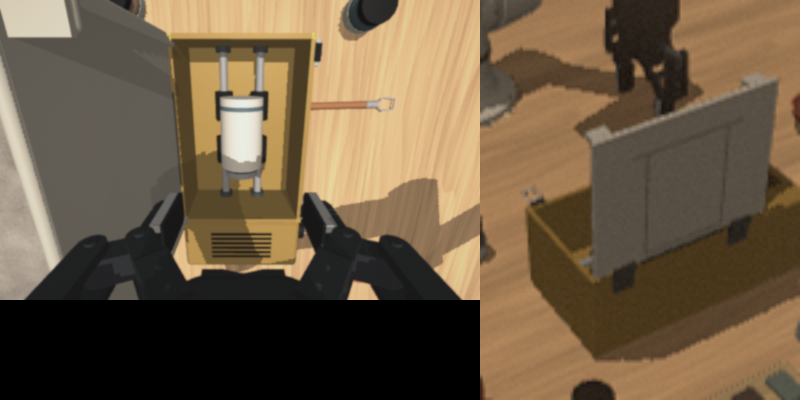

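The jar sits straight on both rollers at about (242,135) in the left panel. The lid is still near upright. Next I'll get the lid angle from the first top image.

Run:
```python
from h import *
from scipy.optimize import brentq
c=cam('top'); uv=(230+(296-1.4)/3.8,140+(32-1.4)/3.8)
print(uv, [onz(c,uv,z).round(1) for z in (140,300,337)])
def f(t):
    x=568+85-197*np.cos(t)+4*np.sin(t); z=140+197*np.sin(t)+4*np.cos(t); return proj(c,(x,-3,z))[1]-uv[1]
for t in np.arange(1.2,1.9,.1): print(round(t,2),round(f(t),2), round(653-197*np.cos(t)),round(140+197*np.sin(t)))
s=arm.read_state(); print(R.from_quat(s['ee_rot']).as_matrix().round(3))
a=np.load('c3.npy'); c=(a[0],a[1],a[2],a[3:12].reshape(3,3),a[12:])
k=4/3
print('jar',onz(c,(242*k,98*k),92.7),onz(c,(242*k,172*k),92.7))
```

```text
(307.5263157894737, 148.05263157894737) [array([688.8,  -1.6, 140. ]), array([661. ,  -6.5, 300. ]), array([654.6,  -7.6, 337. ])]
1.2 26.42 582 324
1.3 19.13 600 330
1.4 11.72 620 334
1.5 4.28 639 337
1.6 -3.07 659 337
1.7 -10.22 678 335
1.8 -17.08 698 332
[[-0.017 -1.    -0.003]
 [-1.     0.017 -0.   ]
 [ 0.     0.003 -1.   ]]
jar [569.12397561 -53.59999551  92.7       ] [571.04022855  57.42605273  92.7       ]
```

Emit:
drive_tool([
  [1,0,0,-50,0],
  [1,0,0,-90,0],
  [1,0,-20,-95,0],
  [1,0,-65,-95,0],
  [1,0,-105,-95,0],
  [1,0,-130,-95,0],
  [1,0,-130,-95,0],
  [1,0,-130,-95,0],
  [1,0,-130,-60,0],
  [1,0,-130,-25,0],
  [1,0,-130,-20,0],
  [1,0,-130,-20,0],
])

```text
clock: 9.7
position: [697.5, -7.0, 300.2]
ee_rot: [-0.701, 0.713, 0.0, -0.001]
contact_force: [-0.3, 0.3, 0.4]
gripper_width: 0.2
grasp_force: 0.0
```

Emit:
drive_tool([
  [1,0,15,0,0],
  [1,0,26,0,0],
  [1,0,36,0,0],
  [1,0,47,1,0],
  [1,0,58,3,0],
  [1,0,69,5,0],
  [1,0,80,9,0],
  [1,0,91,13,0],
  [1,0,102,18,0],
  [1,0,113,23,0],
  [1,0,113,23,0],
])

```text
clock: 10.8
position: [585.4, -5.0, 280.2]
ee_rot: [-0.702, 0.713, -0.001, 0.002]
contact_force: [0.6, -0.1, 2.1]
gripper_width: -0.2
grasp_force: 0.6
```

Emit:
drive_tool([
  [1,0,9,7,0],
  [1,0,18,14,0],
  [1,0,28,22,0],
  [1,0,37,31,0],
  [1,0,44,40,0],
  [1,0,50,50,0],
  [1,0,57,60,0],
  [1,0,63,71,0],
  [1,0,68,82,0],
  [1,0,71,91,0],
  [1,0,73,98,0],
  [1,0,73,98,0],
])

```text
clock: 12.0
position: [511.3, -3.8, 177.9]
ee_rot: [-0.701, 0.713, 0.001, -0.001]
contact_force: [0.1, 0.8, 0.3]
gripper_width: -0.2
grasp_force: 0.1
```

Run:
```python
from h import *
s=arm.read_state(); print(s['clock'],s['position'],s['contact_force'])
sc=arm.get_image('scene'); cv2.imwrite('pics/s4.png',cv2.resize(sc[110:270,260:460],None,fx=3.5,fy=3.5))
```

```text
12.0 [511.34535087  -3.84237248 177.881747  ] [0.08603813 0.80427727 0.29930797]
```

View pics/s4.png

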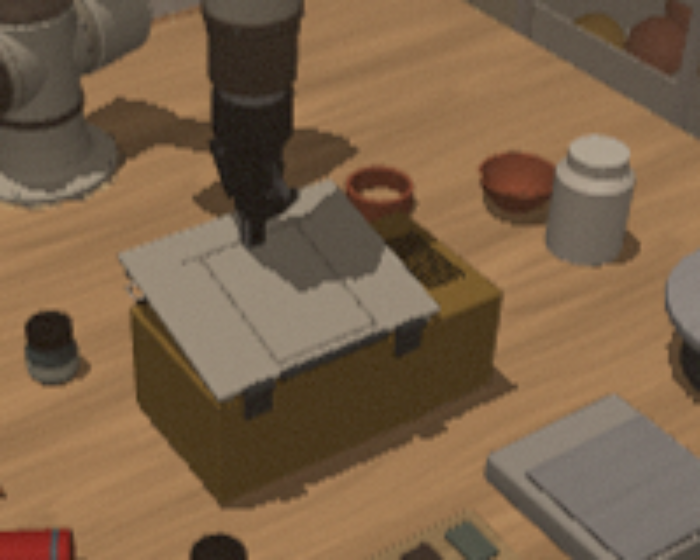

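Emit:
drive_tool([
  [1,0,0,-30,0],
  [1,-50,20,-30,0],
  [1,-101,39,-30,0],
  [1,-101,39,-30,0],
  [1,-101,39,-10,0],
  [1,-101,39,5,0],
  [1,-101,39,15,0],
  [1,-101,39,18,0],
  [1,-101,39,18,0],
])

```text
clock: 12.95
position: [475.0, 97.4, 161.0]
ee_rot: [-0.701, 0.713, 0.0, -0.001]
contact_force: [-0.7, -0.2, 0.8]
gripper_width: 0.1
grasp_force: 0.3
```

Emit:
drive_tool([
  [1,0,0,2,0],
  [1,0,0,4,0],
  [1,0,0,5,0],
  [1,0,0,5,0],
])

```text
clock: 13.35
position: [475.3, 97.8, 156.4]
ee_rot: [-0.701, 0.713, -0.0, 0.0]
contact_force: [0.0, -0.6, 2.6]
gripper_width: -0.1
grasp_force: 0.5
```

Emit:
drive_tool([
  [1,0,0,1,0],
  [1,0,0,2,0],
  [1,0,0,2,0],
])

```text
clock: 13.65
position: [475.1, 97.9, 154.2]
ee_rot: [-0.701, 0.713, 0.0, -0.0]
contact_force: [-0.6, 0.5, 1.2]
gripper_width: 0.1
grasp_force: 0.5
```

Emit:
drive_tool([
  [1,0,0,1,0],
  [1,0,0,2,0],
  [1,0,0,2,0],
])

```text
clock: 13.95
position: [474.9, 97.6, 152.5]
ee_rot: [-0.701, 0.713, -0.0, -0.001]
contact_force: [-2.6, -1.1, 3.5]
gripper_width: -0.2
grasp_force: 1.9
```

Emit:
drive_tool([
  [1,0,0,1,0],
  [1,0,0,2,0],
  [1,0,0,2,0],
])

```text
clock: 14.25
position: [474.5, 97.1, 150.8]
ee_rot: [-0.701, 0.713, -0.0, -0.001]
contact_force: [-3.9, -3.0, 5.6]
gripper_width: -0.1
grasp_force: 3.3
```

Emit:
drive_tool([
  [1,0,0,1,0],
  [1,0,0,2,0],
  [1,0,0,2,0],
])

```text
clock: 14.55
position: [474.5, 97.1, 148.7]
ee_rot: [-0.701, 0.713, -0.0, -0.001]
contact_force: [-2.8, -2.7, 5.1]
gripper_width: -0.3
grasp_force: 2.5
```

Emit:
drive_tool([
  [1,0,0,1,0],
  [1,0,0,2,0],
  [1,0,0,2,0],
])

```text
clock: 14.85
position: [475.1, 97.6, 146.3]
ee_rot: [-0.701, 0.713, -0.0, 0.0]
contact_force: [0.3, -1.6, 1.6]
gripper_width: 0.3
grasp_force: 1.0
```

Emit:
drive_tool([
  [1,0,0,1,0],
  [1,0,0,2,0],
  [1,0,0,2,0],
])

```text
clock: 15.15
position: [475.3, 98.1, 143.9]
ee_rot: [-0.701, 0.713, 0.0, 0.0]
contact_force: [0.1, -0.6, 0.9]
gripper_width: -0.1
grasp_force: 0.0
```

Emit:
drive_tool([
  [1,0,0,1,0],
  [1,0,0,2,0],
  [1,0,0,2,0],
])

```text
clock: 15.45
position: [475.4, 98.2, 142.3]
ee_rot: [-0.701, 0.713, -0.0, 0.0]
contact_force: [-0.2, 0.6, 1.0]
gripper_width: 0.1
grasp_force: 0.8
```

Run:
```python
from h import *
sc=arm.get_image('scene'); w=arm.get_image('wrist')
o=np.zeros((480,800,3),np.uint8); o[:,:420]=cv2.resize(sc[130:250,300:405],(420,480)); o[:240,420:]=cv2.resize(w,(380,240))
t=arm.get_image('top'); o[240:,420:]=cv2.resize(t[140:230,230:372],(380,240)); cv2.imwrite('pics/m5.png',o)
```

```text
(no output)
```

View pics/m5.png

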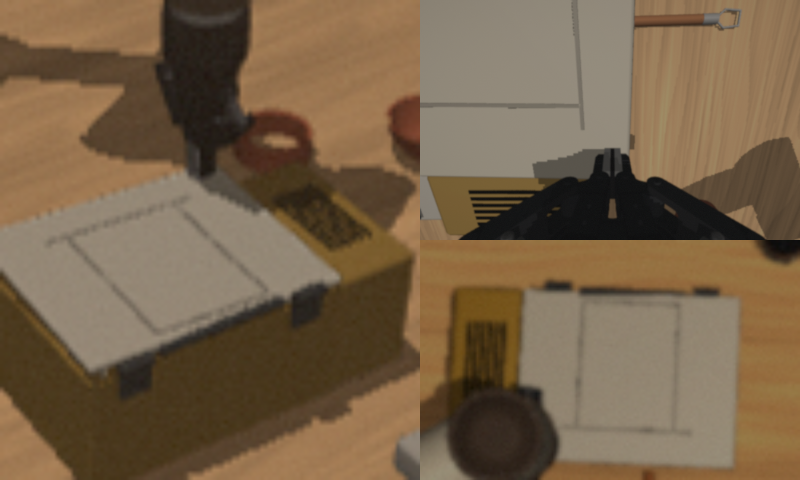

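The left fingertip sits on the lid's front-left corner and the lid is nearly shut, but there was no clear snap force. I'll keep stepping down to find the stop.

Emit:
drive_tool([
  [1,0,0,1,0],
  [1,0,0,2,0],
  [1,0,0,2,0],
])

```text
clock: 15.9
position: [475.5, 98.2, 141.4]
ee_rot: [-0.701, 0.713, -0.0, 0.001]
contact_force: [-2.7, 1.0, 8.3]
gripper_width: 0.1
grasp_force: 4.0
```

Emit:
drive_tool([
  [1,0,0,1,0],
  [1,0,0,2,0],
  [1,0,0,2,0],
])

```text
clock: 16.2
position: [475.6, 98.3, 140.7]
ee_rot: [-0.702, 0.713, -0.001, 0.001]
contact_force: [-5.8, 1.7, 15.3]
gripper_width: 0.0
grasp_force: 7.7
```

Emit:
drive_tool([
  [1,0,0,1,0],
  [1,0,0,2,0],
  [1,0,0,2,0],
])

```text
clock: 16.5
position: [475.7, 98.4, 140.0]
ee_rot: [-0.702, 0.712, -0.001, 0.001]
contact_force: [-8.4, 1.7, 23.7]
gripper_width: -0.1
grasp_force: 11.6
```

Emit:
drive_tool([
  [1,0,0,1,0],
  [1,0,0,2,0],
  [1,0,0,2,0],
])

```text
clock: 16.8
position: [475.9, 98.4, 139.4]
ee_rot: [-0.702, 0.712, -0.001, 0.001]
contact_force: [-11.9, 2.3, 30.8]
gripper_width: 0.3
grasp_force: 15.5
```

Emit:
drive_tool([
  [1,0,0,-10,0],
  [1,0,0,-40,0],
  [1,50,0,-50,0],
  [1,100,0,-50,0],
  [1,150,0,-50,0],
  [1,199,0,-50,0],
  [1,199,0,-50,0],
  [1,199,0,-40,0],
  [1,199,0,-32,0],
  [1,199,0,-28,0],
  [1,199,0,-28,0],
])

```text
clock: 17.9
position: [471.4, -100.0, 161.2]
ee_rot: [-0.702, 0.712, 0.001, -0.001]
contact_force: [0.0, -0.1, -0.0]
gripper_width: -0.0
grasp_force: 0.0
```

Emit:
drive_tool([
  [1,0,0,2,0],
  [1,0,0,4,0],
  [1,0,0,5,0],
  [1,0,0,5,0],
])

```text
clock: 18.3
position: [471.9, -101.0, 157.3]
ee_rot: [-0.701, 0.713, 0.0, 0.0]
contact_force: [-0.1, -0.8, 0.3]
gripper_width: -0.2
grasp_force: 0.0
```

Emit:
drive_tool([
  [1,0,0,1,0],
  [1,0,0,3,0],
  [1,0,0,3,0],
])

```text
clock: 18.6
position: [471.7, -101.1, 154.1]
ee_rot: [-0.701, 0.713, 0.0, -0.0]
contact_force: [0.2, 1.2, 0.3]
gripper_width: -0.2
grasp_force: 0.0
```

Emit:
drive_tool([
  [1,0,0,1,0],
  [1,0,0,2,0],
  [1,0,0,2,0],
])

```text
clock: 18.9
position: [471.9, -101.2, 152.8]
ee_rot: [-0.701, 0.713, -0.0, -0.0]
contact_force: [-1.2, 0.6, 4.6]
gripper_width: 0.1
grasp_force: 2.0
```

Contact; it stands at about 153 mm.

Emit:
drive_tool([
  [1,0,0,1,0],
  [1,0,0,2,0],
  [1,0,0,2,0],
])

```text
clock: 19.2
position: [471.9, -101.2, 151.8]
ee_rot: [-0.701, 0.713, -0.0, -0.0]
contact_force: [-3.8, 1.4, 11.2]
gripper_width: -0.2
grasp_force: 5.1
```

Emit:
drive_tool([
  [1,0,0,1,0],
  [1,0,0,2,0],
  [1,0,0,2,0],
])

```text
clock: 19.5
position: [471.7, -101.2, 150.4]
ee_rot: [-0.702, 0.713, -0.0, -0.0]
contact_force: [-5.8, 3.3, 14.6]
gripper_width: -0.2
grasp_force: 7.0
```

Emit:
drive_tool([
  [1,0,0,1,0],
  [1,0,0,2,0],
  [1,0,0,2,0],
])

```text
clock: 19.8
position: [471.4, -100.9, 148.2]
ee_rot: [-0.701, 0.713, 0.0, -0.0]
contact_force: [-5.7, 4.1, 12.0]
gripper_width: 0.1
grasp_force: 6.4
```

Emit:
drive_tool([
  [1,0,0,1,0],
  [1,0,0,2,0],
  [1,0,0,2,0],
])

```text
clock: 20.1
position: [471.0, -100.6, 145.1]
ee_rot: [-0.701, 0.713, 0.001, -0.0]
contact_force: [-4.0, 2.5, 5.6]
gripper_width: -0.2
grasp_force: 3.2
```

Emit:
drive_tool([
  [1,0,0,1,0],
  [1,0,0,2,0],
  [1,0,0,2,0],
])

```text
clock: 20.4
position: [471.8, -101.0, 142.2]
ee_rot: [-0.701, 0.713, -0.0, 0.0]
contact_force: [0.0, 0.1, -0.1]
gripper_width: -0.4
grasp_force: 0.0
```

Emit:
drive_tool([
  [1,0,0,1,0],
  [1,0,0,2,0],
  [1,0,0,2,0],
])

```text
clock: 20.7
position: [471.9, -101.2, 140.0]
ee_rot: [-0.701, 0.713, 0.0, -0.0]
contact_force: [0.4, -1.4, 0.4]
gripper_width: 0.4
grasp_force: 0.0
```

Emit:
drive_tool([
  [1,0,0,1,0],
  [1,0,0,2,0],
  [1,0,0,2,0],
])

```text
clock: 21.0
position: [472.1, -101.2, 139.2]
ee_rot: [-0.701, 0.713, -0.0, 0.0]
contact_force: [-2.2, 0.9, 5.4]
gripper_width: 0.0
grasp_force: 3.1
```

Emit:
drive_tool([
  [1,0,0,1,0],
  [1,0,0,2,0],
  [1,0,0,2,0],
])

```text
clock: 21.3
position: [472.2, -101.3, 138.4]
ee_rot: [-0.702, 0.713, -0.001, 0.0]
contact_force: [-4.7, 1.0, 14.3]
gripper_width: 0.1
grasp_force: 6.8
```

Emit:
drive_tool([
  [1,0,0,-10,0],
  [1,0,0,-30,0],
  [1,-50,0,-30,0],
  [1,-100,0,-30,0],
  [1,-150,0,-30,0],
  [1,-199,0,-30,0],
  [1,-199,0,-30,0],
  [1,-199,0,-20,0],
  [1,-199,0,-12,0],
  [1,-199,0,-9,0],
  [1,-199,0,-9,0],
])

```text
clock: 22.4
position: [474.6, 96.4, 144.4]
ee_rot: [-0.7, 0.714, 0.0, -0.001]
contact_force: [-0.6, -0.0, -0.3]
gripper_width: 0.3
grasp_force: 0.0
```

Emit:
drive_tool([
  [1,0,0,1,0],
  [1,0,0,2,0],
  [1,0,0,2,0],
])

```text
clock: 22.7
position: [475.2, 97.6, 143.4]
ee_rot: [-0.701, 0.713, -0.0, 0.0]
contact_force: [-0.0, 0.3, 0.1]
gripper_width: -0.0
grasp_force: 0.0
```

Emit:
drive_tool([
  [1,0,0,1,0],
  [1,0,0,2,0],
  [1,0,0,2,0],
])

```text
clock: 23.0
position: [475.2, 97.9, 141.3]
ee_rot: [-0.701, 0.713, -0.0, 0.0]
contact_force: [0.3, 0.4, 0.8]
gripper_width: -0.3
grasp_force: 0.1
```

Both corners are home: left about 141 mm, right about 139.5 mm. I'll withdraw now.

Emit:
drive_tool([
  [1,0,0,-30,0],
  [1,0,0,-70,0],
  [1,0,0,-110,0],
  [1,0,0,-130,0],
  [1,0,0,-130,0],
  [1,0,0,-130,0],
  [1,0,0,-130,0],
  [1,0,0,-130,0],
])

```text
clock: 23.8
position: [474.5, 97.6, 269.9]
ee_rot: [-0.701, 0.713, 0.0, -0.001]
contact_force: [-0.4, 0.8, -0.0]
gripper_width: -0.1
grasp_force: 0.0
```

Run:
```python
from h import *
s=arm.read_state(); print(s['position'],s['contact_force'],s['joint_vel'].round(3))
print(arm.job_done())
```

```text
[474.53802653  97.61996063 269.89494358] [-0.35667934  0.81495095 -0.03836551] [ 0.001 -0.001  0.006  0.003 -0.003 -0.   ]
the job is handed in; nothing more can be done
None
```

I handed the job in at about 24 s, with no verdict returned: the jar lay straight on the rollers before I shut the lid, and both lid corners read home (about 141 mm left, 139.5 mm right), pressed with at most about 33 N at the readings, though the left catch gave no clear snap force.

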